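Tighten the tester's sheet clamp to the click

TASK

Take the red-handled click wrench from its wooden rest, set it fully down over the brass square nut of the paper tester's sheet clamp without forcing it, and tighten the nut clockwise until the wrench's handle joint gives; then stop pulling at once, before the handle has bent to the end of its travel. Leave the wrench sitting on the nut with its handle bent, let go, and leave everything else on the bench where it is.

Things in the scene. Friction and masses are not known exactly. Their poses are not given: they have to be found in the camera images.
- wrench: Click wrench, 0.5 kg, 268 mm long; this is its steel head: square box-end ring 60 mm outside, 40 x 40 mm through hole, 18 mm high, low neck to 88 mm. Origin: centre of the hole at the underside; x along the unbent handle, z up. Starts flat on the rubber pads of the rest, handle roughly towards the robot. Centre of mass 65 mm along x.
- wrench_grip (a point): Middle of the handle's near half, 150 mm from the socket centre, 19 mm above the head's underside; x along the handle, away from the head. Red handle 22 mm wide, 18 mm high (10 to 28 mm above the head's underside), red from 120 to 260 mm from the socket centre; grip anywhere there. Turns with the handle when the joint bends.
- wrench_bend (a joint): Breakaway joint of the handle, pin 45 mm from the socket centre: 0 = straight, positive = bent clockwise from above, stop at 0.24 rad. Holds straight to about 0.8 N m at the pin (8 N sideways at the grip point), then gives and bends at that same resistance to the stop, where force climbs again; stays where left. Over 0.07 rad it has given; 0.20 is too far.
- nut_seat (a point): On the nut's axis at its foot, level with the platen's top, 70 mm above the bench: the head's underside rests here. x, y along the nut's flats, turning with it. Brass nut 36 mm square, 25 high plus 6 mm conical lead-in; 2 mm clearance all round in the socket, about 0.12 rad of play. Clockwise from above tightens: runs at 0.4 N m, comes up solid after 0.15 to 0.85 rad (hidden).
- clamp: Sheet clamp of a cream paper tester, fixed. Origin on the bench under the nut's axis, z up. Base 170 mm wide, reaching 90 mm from the axis to -x and 180 mm to +x, 51 mm high; round aluminium platen of radius 90 mm on it, top at 70 mm; raised block 86 mm high from 115 to 175 mm on the +x side.
- rest: Wooden wrench rest, 290 x 100 mm, fixed; origin on the bench, x along its length, board from -175 to +115 mm. Black rubber pads, tops at 25 mm under the head and 35 mm under the handle's end; between them the handle hangs free, underside 35 mm above the bench.
- spanner: Plain steel spanner lying on the bench, not for this job; leave alone. Origin under its middle.
- weight_big: Brass knob weight, 38 mm across, 47 mm high; leave alone. Origin under its middle.
- weight_small: Smaller brass knob weight, 29 mm across, 35 mm high; leave alone. Origin under its middle.
- clip_tray: Blue open tray 110 x 80 x 30 mm; leave alone. Origin under its middle.
- board_stack: Stack of coloured sample boards 140 x 90 x 36 mm; leave alone. Origin under its middle.
- mug: White mug, 76 mm across, 90 mm high; leave alone. Origin under its middle.
- jar: Small jar, 60 mm across, 55 mm high; leave alone. Origin under its middle.

How it is judged (in metres and radians):
On the way, in this order (a step that is already met when the one before it is completed fails the run):
1. the wrench's socket sits fully down over the nut, handle still straight (horizontal distance between wrench and nut_seat below 0.006 m and z of wrench in the frame of nut_seat below 0.004 m and angle between wrench's own z axis and vertical below 0.08 rad and value of joint wrench_bend below 0.05 rad), for 0.2 s.
2. with the socket on the nut, the handle joint gives (horizontal distance between wrench and nut_seat below 0.006 m and z of wrench in the frame of nut_seat below 0.004 m and angle between wrench's own z axis and vertical below 0.08 rad and value of joint wrench_bend above 0.07 rad), for 0.1 s.
At the end, for the whole second after the job is handed in: The wrench's socket sits on the nut (axis within 6 mm, underside within 4 mm of the seat, tilted less than 0.08 rad), its handle joint bent between 0.07 and 0.20 rad, at rest and released (all of step 2 and value of joint wrench_bend below 0.2 rad and linear speed of wrench below 0.02 m/s); the robot touches nothing.
It fails at once if the handle is pulled on towards its stop (bent more than 0.20 rad) (value of joint wrench_bend above 0.2 rad).
It fails at once if the wrench is pressed on the clamp or nut with more than 30 N before it is down on its seat (contact force between wrench and clamp above 30 N and z of wrench in the frame of nut_seat above 0.004 m).
It fails at once if the wrench is forced: its contacts with nut and clamp add up to more than 90 N (contact force between wrench and clamp above 90 N).
It fails at once if something else on the bench is moved more than 30 mm (distance of any of spanner, weight_big, weight_small, clip_tray, board_stack, mug, jar from where it was at the start of the episode above 0.03 m).
It also fails if it takes over 58 s, if anything falls off the work surface, if the arm or the gripper's body presses on something with over 40 N, if the wrist force passes 120 N, or if a joint passes its speed limit or range.

ROBOT

A 7-joint arm with a two-finger parallel gripper is mounted at the origin on the work surface. World frame = base frame: x ahead of the robot, y to its left, z up, the work surface at z = 0. Lengths are in mm, angles in rad, forces in N, time in s.
With the tool pointing down it reaches from about 400 to 900 mm from the base axis. Payload 5.6 kg.
Tool frame: the origin (TCP) lies midway between the tips of the shut fingers; the grasp point (between the pads) lies 19 mm behind it; x points along the fingers, y is the direction in which the jaws open and shut, and the axes are right-handed (so a half turn about x gives the same grasp; the last joint's range is limited). The gripper opens to 92 mm and grips with 3 to 60 N. Pads are 20 mm wide; open, the fingers measure 128 mm over their backs; the gripper's body (75 mm by 189 mm) begins 69 mm behind the grasp point.
Start: joints at [-1.145, 0.468, -0.012, 1.603, 0.006, 1.071, -0.056], TCP at [293.72, 579.86, 214.592] pointing down, gripper open.
Joint ranges: [-2.53, 2.53], [-0.31, 2.02], [-1.57, 1.55], [0.28, 2.44], [-1.29, 4.43], [0.15, 1.84], [-2.92, 2.92]. Speed limits (rad/s): [2.57, 2.57, 3.14, 3.14, 3.14, 3.14, 3.14].

INTERFACE

Orientations are given as a rotation vector (axis times angle).
In Python, from cell import robot, grip, kin, viewer gives the robot as it stands. Calls block until the motion is done:
- robot.movep(position, orientation): joint-space move of the TCP to a pose.
- robot.servo_line(position, feed=150, rotation=None): straight line of the TCP; rotation=None keeps the orientation; feed is the mean speed in mm/s.
- robot.goto_joints(angles): joint-space move.
- grip(opening, newtons=None): opening from 0.0 (shut) to 1.0 (fully open); newtons is the grip in N (None keeps the last); returns when the fingers have stopped.
- robot.hold(seconds).
- kin.ik(position, orientation): joint angles nearest the present ones, or None.
- robot.observe(): the state.
- viewer.read_camera(name): name is "scene" or "top" or "wrist"; returns the picture (384x512x3 uint8, red, green, blue); there is no depth.
- viewer.camera_info(name): a dict with "camera_matrix" (3x3 intrinsics, pixels), "k1" (the pictures are not rectified: a ray, as slopes to the right and down, at radius r is drawn at 1 + k1 r^2 times it, then the intrinsics apply), "R" (3x3) and "t" (3): a world point X has camera coordinates R X + t. Camera axes: x right, y down, z forward; pixel columns grow to the right and rows downward; lengths in mm; the calibration is good to about 2 mm. A picture is of the moment at which its call begins: read the wrist's pose just before it. camera_info takes no time and is no camera call; for the wrist camera it gives the pose at the moment of the call.
A pose or a line that the arm cannot do raises robot.IKError and nothing moves.
- robot.job_done(): hands the job in, once; it reports no verdict.
Trained networks look in the newest picture that a camera, given by its name, has taken for a name from the list of things; names that differ only in an ending like _2 or _b are one class to them, and where a whole thing is asked for, a point or a joint stands for the part that bears it (a point fixed in the world has none). Each returns a list of dicts, best first, with "confidence" (0 to 1); they miss things now and then, are a little off and sometimes report something else, mostly with a low value. They report only what shows in the picture. A call takes as long as a camera call.
- viewer.silhouettes(name, camera): "mask" (384x512 bool, what is visible of it).
- viewer.pinpoint(name, camera): "at" ([x, y, z] in mm, in the coordinates of the camera as it stood for that picture, good to about 4 mm: a listed point, or the origin of a listed thing).
The state is a dict: "t": time; "joints": joint angles; "joint_velocities": joint speeds; "joint_torque": joint torques, N m; "tcp_pos": TCP position; "tcp_rot": TCP orientation; "contact_force": force on the tool from outside, world axes, zero at the start; "wrist_torque": the same for the moment, N m; "grip_width": opening from 0.0 (shut) to 1.0 (fully open).
Only numpy, scipy, OpenCV 4.12 (cv2) and the standard library are available. Lean on these libraries where they do the work, as an engineer would, in place of code of your own. Each camera call takes 0.05 s, during which the arm holds its last target. There are 200 camera calls.

## Working session

There is one attempt and no reset: what is moved stays moved. The work goes in short steps, each a Python script; the robot and the scene stay as the last script left them, time stands still between calls to the robot, and variables do not carry over. Pictures are saved under pics/ and viewed, about 8 in all and at most 12, crops included, and the job is handed in when it is done.

```bash
ls; mkdir -p pics
cat > h.py <<'E'
import numpy as np, cv2
from cell import robot, grip, kin, viewer
from scipy.spatial.transform import Rotation as Ro
def info(c):
    i=viewer.camera_info(c); return np.array(i["camera_matrix"]),i["k1"],np.array(i["R"]),np.array(i["t"])
def ray(c,px,z,I=None):
    K,k,R,t=I or info(c)
    d=(np.array(px,float)-K[:2,2])/[K[0,0],K[1,1]]
    u=d.copy()
    for _ in range(20): u=d/(1+k*(u@u))
    C=-R.T@t; v=R.T@np.r_[u,1]
    return C+v*(z-C[2])/v[2]
def pin(n,c,I=None):
    K,k,R,t=I or info(c)
    return [(round(float(p["confidence"]),2),np.round(R.T@(np.array(p["at"])-t),1)) for p in viewer.pinpoint(n,c)]
def proj(c,X,I=None):
    K,k,R,t=I or info(c); p=R@np.array(X,float)+t; u=p[:2]/p[2]; u=u*(1+k*(u@u)); return u*[K[0,0],K[1,1]]+K[:2,2]
def save(n,im,s=1.5): cv2.imwrite(f"pics/{n}.png",cv2.resize(im[:,:,::-1],None,fx=s,fy=s))
E
python3 - <<'E'
from h import *
for c in("top","scene"):
    im=viewer.read_camera(c); save(c,im)
    for n in ("wrench","wrench_grip","nut_seat","clamp","rest","spanner","weight_big","weight_small","mug","jar","clip_tray","board_stack"): print(c,n,pin(n,c)[:2])
s=robot.observe();print(s["t"],s["tcp_pos"],s["tcp_rot"],s["contact_force"])
E
```

```text
pics
top wrench [(0.81, array([ 685.2, -171.5,   29.2]))]
top wrench_grip [(0.65, array([ 537.9, -196.1,   45.8]))]
top nut_seat [(0.48, array([604.2, 207.5,  70. ]))]
top clamp [(0.68, array([ 6.048e+02,  2.103e+02, -1.000e-01]))]
top rest [(0.88, array([ 624.7, -180.6,   -1.4])), (0.29, array([ 6.887e+02, -2.900e+00, -5.000e-01]))]
top spanner [(0.82, array([498.7,   6.8,  -4. ])), (0.57, array([ 619.1, -180.8,   -3.7]))]
top weight_big [(0.64, array([ 653.8, -393.6,    1.6])), (0.44, array([ 6.859e+02, -3.000e-01, -8.000e-01]))]
top weight_small [(0.56, array([ 7.467e+02, -1.380e+01, -5.000e-01])), (0.53, array([ 688. , -173. ,   26.6]))]
top mug [(0.64, array([ 653. , -394.4,   -1.8])), (0.41, array([686.3,  -2.2,  -1.2]))]
top jar [(0.95, array([674.7, 412.2,  -1.3])), (0.2, array([ 7.461e+02, -1.070e+01,  1.000e-01]))]
top clip_tray [(0.74, array([471.7, 434.6,  -2.5]))]
top board_stack [(0.61, array([ 4.695e+02, -4.426e+02, -1.000e-01]))]
scene wrench [(0.76, array([ 689.9, -175.3,   24.2])), (0.42, array([606. , 207.5,  69.3]))]
scene wrench_grip [(0.87, array([ 544.8, -197.7,   43.3]))]
scene nut_seat [(0.54, array([607.8, 211.4,  72.8])), (0.51, array([5.026e+02, 5.100e+00, 2.000e-01]))]
scene clamp [(0.74, array([607.1, 208.3,  -6.3]))]
scene rest [(0.66, array([ 622. , -179.6,    2.7]))]
scene spanner [(0.64, array([504.6,   6.8,   3.2]))]
scene weight_big [(0.7, array([688.7,  -7. ,   2. ]))]
scene weight_small [(0.69, array([746.5, -12.4,  -1.7]))]
scene mug [(0.59, array([ 654.8, -397. ,    2.5]))]
scene jar []
scene clip_tray [(0.67, array([470. , 439.5,  -3.2]))]
scene board_stack [(0.87, array([ 468.1, -447.2,    1.8]))]
1.3 [293.71081951 579.84676692 214.57336348] [ 0.36763414  1.53932103 -0.36766121] [ 0.17241024 -0.47748646 -0.04022465]
```

View pics/top.png

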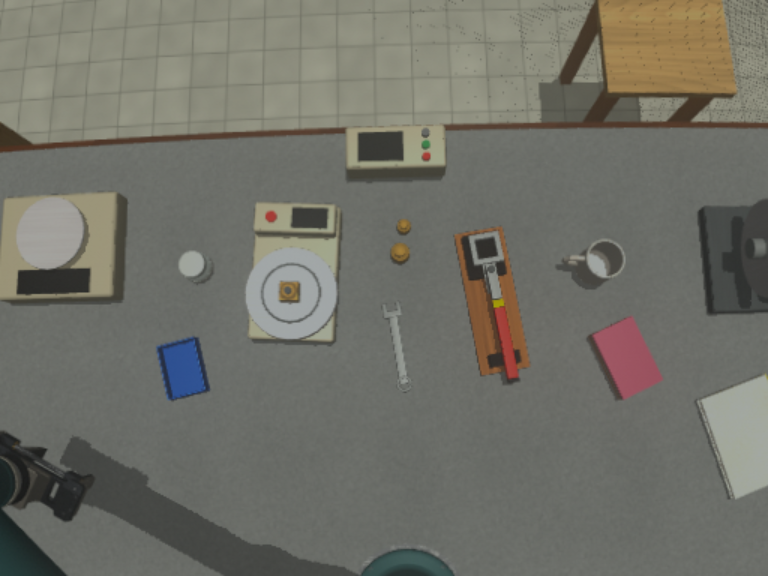

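View pics/scene.png

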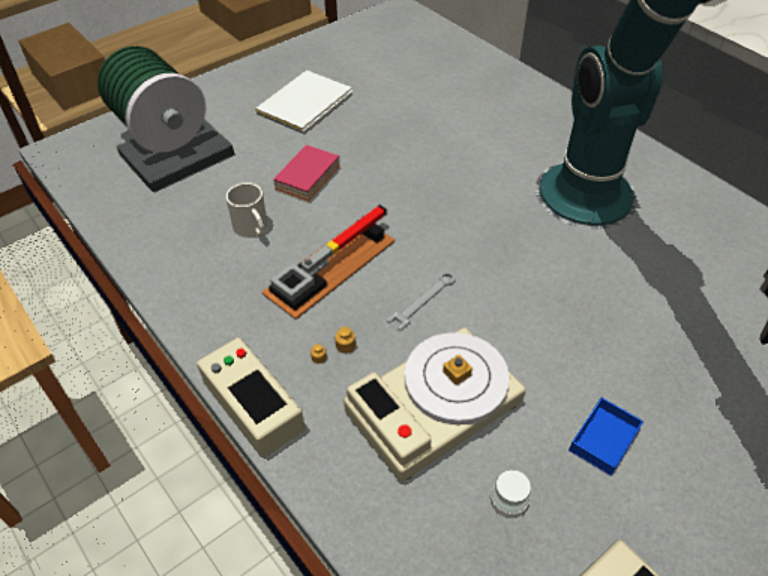

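Top view: nut at about (289,291), handle of the wrench pointing down the picture (towards the robot), head at (486,250). Next: closer wrist views of the nut and wrench.

```bash
cat >> h.py <<'E'
def ori(yaw):  # tool x down; tool y (jaw axis) = perpendicular to handle direction yaw
    x=np.array([0,0,-1.]); y=np.array([-np.sin(yaw),np.cos(yaw),0]); z=np.cross(x,y)
    return Ro.from_matrix(np.c_[x,y,z]).as_rotvec()
E
python3 - <<'E'
from h import *
s=robot.observe(); print(Ro.from_rotvec(s["tcp_rot"]).as_matrix().round(2))
K,k,R,t=info("wrist"); print(K,k,R.round(2),(-R.T@t).round(0))
for y in (0,np.pi):
  for p in ([500,208,260],[473,208,72],[557,331,72],[557,-195,30]):
    print(y,p,kin.ik(p,ori(y)))
E
```

```text
[[ 0.    0.45  0.89]
 [-0.    0.89 -0.45]
 [-1.   -0.    0.  ]]
[[280.8860615    0.         251.49850507]
 [  0.         280.8860615  187.62078262]
 [  0.           0.           1.        ]] -0.06634747847911765 [[ 0.45  0.89  0.  ]
 [ 0.86 -0.43  0.28]
 [ 0.25 -0.12 -0.96]] [224. 616. 385.]
0 [500, 208, 260] [-0.52374575  0.23666098  0.07992403  1.82481346 -0.02121519  1.08093937
  1.13473882]
0 [473, 208, 72] [-0.49357599  0.44834269  0.01767903  2.03356845 -0.01250226  0.65978041
  1.10303096]
0 [557, 331, 72] [-0.56984034  0.62685418 -0.02487547  1.70476088  0.02014158  0.81022589
  0.96692322]
0 [557, -195, 30] [ 0.06675154  0.62211491  0.2798105   1.88336552 -0.26163299  0.67157122
  2.07358197]
3.141592653589793 [500, 208, 260] [-0.97963354  0.25661558  0.62806412  1.8526411  -0.1693905   1.08570322
 -1.85853028]
3.141592653589793 [473, 208, 72] [-0.93049105  0.49486162  0.56286242  2.06160168 -0.4076437   0.69348127
 -1.67378897]
3.141592653589793 [557, 331, 72] [-0.98657178  0.68439837  0.56450935  1.73533769 -0.46342144  0.85817577
 -1.78544457]
3.141592653589793 [557, -195, 30] [-0.17959883  0.68881626  0.61735752  1.89973715 -0.57872557  0.73788437
 -0.79875388]
```

Run:
```python
from h import *
robot.movep([555,208,200],ori(0))
im=viewer.read_camera("wrist"); I=info("wrist"); save("nut",im); print(pin("nut_seat","wrist",I),pin("clamp","wrist",I)[:1]); np.save("nut.npy",im)
print([v.tolist() for v in I[2:]])
robot.movep([600,-185,200],ori(0.17))
im=viewer.read_camera("wrist"); I=info("wrist"); save("wr",im); print(pin("wrench","wrist",I),pin("wrench_grip","wrist",I)); np.save("wr.npy",im)
print([v.tolist() for v in I[2:]])
print(robot.observe()["t"])
```

```text
[(0.97, array([602.5, 212.1,  72.2]))] [(0.97, array([609.2, 208.8,   2.7]))]
[[[-0.0018263478734091322, 0.9999978472582917, 0.0009848513753737522], [0.9606218596486493, 0.0014807869125089996, 0.27785508819399835], [0.2778530316887331, 0.001453529809128105, -0.9606224961099327]], [-209.13912044385742, -561.1082512253637, 223.10425184454007]]
[(0.55, array([ 689.8, -175.4,   21.7]))] [(0.89, array([ 540.2, -197.7,   44.3]))]
[[[-0.17168965422173058, 0.9851504989860781, 0.001075630376266643], [0.9462902562494838, 0.16461335155189766, 0.2782753949204641], [0.2739660810401745, 0.04879486487669705, -0.9605007275380669]], [282.7042905675472, -566.3917140717995, 221.79003690524385]]
4.7333
```

View pics/nut.png

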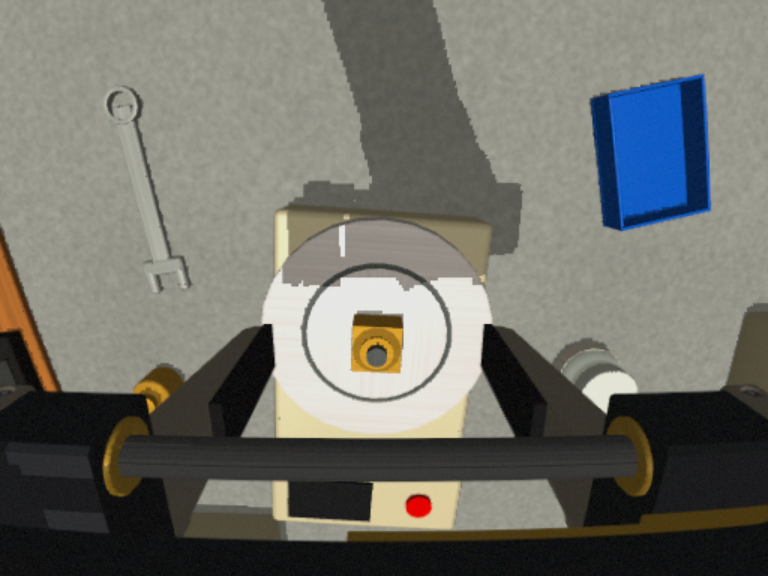

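View pics/wr.png

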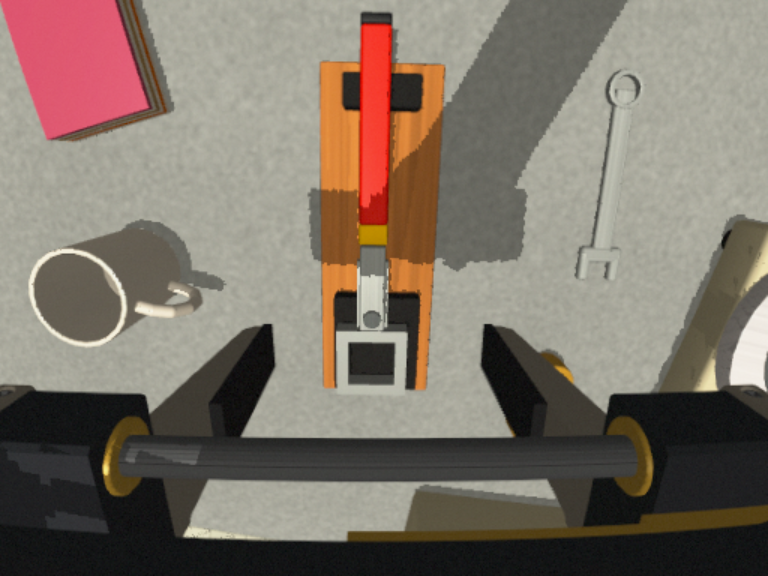

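Wrist views: the nut's flats are nearly aligned with the picture axes (centre about (377,350)). The wrench lies straight along its board, with socket hole at (371,361) and red handle at x≈375. I'll fit both by model silhouettes.

```bash
cat >> h.py <<'E'
from scipy.optimize import minimize
def box(x0,x1,y0,y1,z0,z1): return np.array([[x,y,z] for x in(x0,x1) for y in(y0,y1) for z in(z0,z1)],float)
NUT=box(-18,18,-18,18,0,25); RED=box(120,260,-11,11,10,28)
def hue(im,lo,hi,smin=130,vmin=40):
    h=cv2.cvtColor(im,cv2.COLOR_RGB2HSV); H=h[...,0].astype(int)
    return (((H-lo)%180)<=((hi-lo)%180))&(h[...,1]>=smin)&(h[...,2]>=vmin)
def fit(mask,I,pts,x0,z,pz=0):
    S=8; m=mask.astype(np.float32)
    r=np.argwhere(mask); a=np.maximum(r.min(0)-15,0); b=r.max(0)+15; m=m[a[0]:b[0],a[1]:b[1]]
    def cost(p):
        c,s=np.cos(p[2]),np.sin(p[2])
        W=pts@np.array([[c,s,0],[-s,c,0],[0,0,1]])+[p[0],p[1],z]
        q=np.array([proj(None,w,I) for w in W])-a[::-1]
        h=cv2.convexHull(((q+.5)*S-.5).astype(np.float32))
        M=np.zeros((m.shape[0]*S,m.shape[1]*S),np.uint8); cv2.fillPoly(M,[np.round(h).astype(np.int32)],255)
        M=cv2.resize(M,(m.shape[1],m.shape[0]),interpolation=cv2.INTER_AREA)/255.
        return np.abs(M-m).sum()/m.sum()
    best=None
    for _ in range(2):
        sim=np.array([x0,x0+np.r_[5,0,0],x0+np.r_[0,5,0],x0+np.r_[0,0,.08]])
        best=minimize(cost,x0,method="Nelder-Mead",options=dict(initial_simplex=sim,xatol=.005,fatol=1e-5)); x0=best.x
    return best.x,best.fun
def big(m):
    n,l,s,_=cv2.connectedComponentsWithStats(m.astype(np.uint8)); return l==1+np.argmax(s[1:,4])
E
cat > f.py <<'E'
from h import *
K,k,_,_=info("wrist")
I1=(K,k,np.array([[-0.0018263478734091322, 0.9999978472582917, 0.0009848513753737522], [0.9606218596486493, 0.0014807869125089996, 0.27785508819399835], [0.2778530316887331, 0.001453529809128105, -0.9606224961099327]]),np.array([-209.13912044385742, -561.1082512253637, 223.10425184454007]))
I2=(K,k,np.array([[-0.17168965422173058, 0.9851504989860781, 0.001075630376266643], [0.9462902562494838, 0.16461335155189766, 0.2782753949204641], [0.2739660810401745, 0.04879486487669705, -0.9605007275380669]]),np.array([282.7042905675472, -566.3917140717995, 221.79003690524385]))
im=np.load("nut.npy"); m=hue(im,8,28); m[:,:200]=0;m[:,300:]=0;m[:200]=0;m[265:]=0; m=big(m)
m=cv2.morphologyEx(m.astype(np.uint8),cv2.MORPH_CLOSE,np.ones((15,15)))>0
print(m.sum(),np.argwhere(m).min(0),np.argwhere(m).max(0)); print("nut",fit(m,I1,NUT,np.r_[604,209,0.],70))
im=np.load("wr.npy"); m=big(hue(im,172,4,150,30)[:, :]&(np.arange(512)>200)&(np.arange(512)<300))
print(m.sum(),np.argwhere(m).min(0),np.argwhere(m).max(0)); p,f=fit(m,I2,RED,np.r_[688,-173,np.pi+.17],25); print("wr",p,f)
v=im.copy()
c,s=np.cos(p[2]),np.sin(p[2])
for P in box(-30,30,-30,30,18,18.001)[::2].tolist()+box(-20,20,-20,20,18,18.001)[::2].tolist()+RED[1::2].tolist():
    w=np.array([p[0]+c*P[0]-s*P[1],p[1]+s*P[0]+c*P[1],25+P[2]]); print(P[:2],proj(None,w,I2).round(1))
E
python3 f.py
```

```text
1226 [210 234] [248 268]
nut (array([ 6.07276047e+02,  2.09317730e+02, -4.87545299e-02]), np.float64(0.06648434251351437))
2648 [ 15 239] [149 260]
wr [ 689.39085182 -170.71806059    3.30418477] 0.05839553343996209
[-30.0, -30.0] [271.1 262.4]
[-30.0, 30.0] [225.7 262.1]
[30.0, -30.0] [272.6 220.5]
[30.0, 30.0] [224.9 220. ]
[-20.0, -20.0] [263.7 255.7]
[-20.0, 20.0] [233.2 255.4]
[20.0, -20.0] [264.4 227.7]
[20.0, 20.0] [232.9 227.4]
[120.0, -11.0] [258.9 150.1]
[120.0, 11.0] [239.5 149.9]
[260.0, -11.0] [261.1  14.3]
[260.0, 11.0] [239.6  14. ]
```

Run:
```python
from h import *
W=np.array([689.0,-170.7]); a=3.304; L=132
g=W+L*np.array([np.cos(a),np.sin(a)])
grip(0.6,60)
robot.movep([*g,90],ori(a-np.pi))
robot.servo_line([*g,27],feed=60)
print(robot.observe()["contact_force"],robot.observe()["t"])
grip(0,60)
s=robot.observe(); print(s["grip_width"],s["tcp_pos"])
robot.servo_line([*g,57],feed=40)
s=robot.observe(); print(s["contact_force"],s["wrist_torque"])
robot.servo_line([*g,150],feed=120)
robot.hold(.3)
s=robot.observe(); print(s["contact_force"],s["wrist_torque"],s["tcp_pos"],s["grip_width"])
im=viewer.read_camera("scene"); np.save("lift.npy",im); save("lift",im[80:250,100:330],3)
print(pin("wrench","scene"),pin("wrench_grip","scene"))
K,k,R,t=info("scene"); print((-R.T@t).round(), robot.observe()["t"])
```

```text
[-0.30106715  0.29997476  0.78075584] 7.1667
0.23289957420700516 [ 558.81804991 -192.44609031   27.13169394]
[-0.74509087  0.34998722 -4.73492746] [-0.00432281  0.38381498 -0.02066678]
[-0.46622841  0.61687057 -5.30990198] [-0.0153319   0.36200635  0.0333794 ] [ 558.44951497 -192.00406437  149.39442726] 0.23214048145431126
[(0.56, array([ 691.3, -172.6,  146.7]))] [(0.79, array([ 543.4, -197.5,  165.4])), (0.64, array([ 6.878e+02, -9.000e+00,  2.000e-01]))]
[1131.  667. 1078.] 10.0417
```

View pics/lift.png

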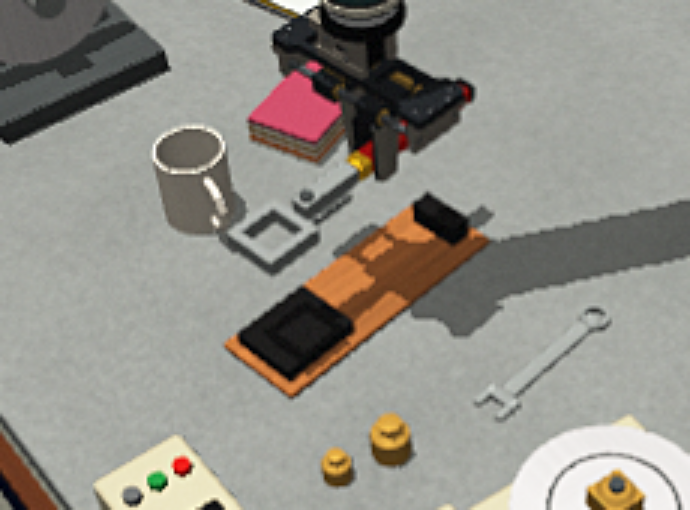

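Wrench is held level, head clear of the rest (head at (272,240) in the crop). Now hover over the nut.

Run:
```python
from h import *
N=np.array([607.3,209.3]); y=-0.049; L=132; a=y+np.pi
T=N+L*np.array([np.cos(a),np.sin(a)])
robot.servo_line([558.8,-192.4,190],feed=150)
robot.movep([*T,190],ori(y))
robot.servo_line([*T,112],feed=80); robot.hold(.2)
s=robot.observe(); p=s["tcp_pos"]; Rm=Ro.from_rotvec(s["tcp_rot"]).as_matrix(); zt=Rm[:,2]
o=p+L*zt; print(T,p,"origin est",o,"tool x",Rm[:,0].round(4),"yaw",np.arctan2(zt[1],zt[0]),s["contact_force"],s["grip_width"],s["t"])
out=[]
for c in("scene","top"):
    im=viewer.read_camera(c); np.save("h_"+c,im); print(c,pin("wrench",c),pin("wrench_grip",c),pin("nut_seat",c))
    q=proj(c,[607,209,100]).astype(int); out.append(cv2.resize(im[q[1]-40:q[1]+40,q[0]-40:q[0]+40],None,fx=5,fy=5,interpolation=cv2.INTER_CUBIC))
save("hover",np.hstack(out),1)
```

```text
[475.4584343  215.76541203] [475.73979831 215.88539233 112.4654302 ] origin est [607.58127735 209.41910594 112.57287036] tool x [ 8.e-04  4.e-04 -1.e+00] yaw -0.04900664811643628 [ 0.36423242  0.27733431 -5.10100353] 0.2322499940570946 13.325
scene [(0.65, array([611. , 207.7, 107.9]))] [(0.89, array([458.8, 215.6, 127.1]))] [(0.6, array([607.3, 211.8,  67.4])), (0.52, array([675. , 410.7,  -1.1]))]
top [(0.6, array([608.2, 207.3, 107.8]))] [] [(0.65, array([ 653.3, -395.4,   -3.2])), (0.45, array([604.2, 208.8,  69.4]))]
```

View pics/hover.png

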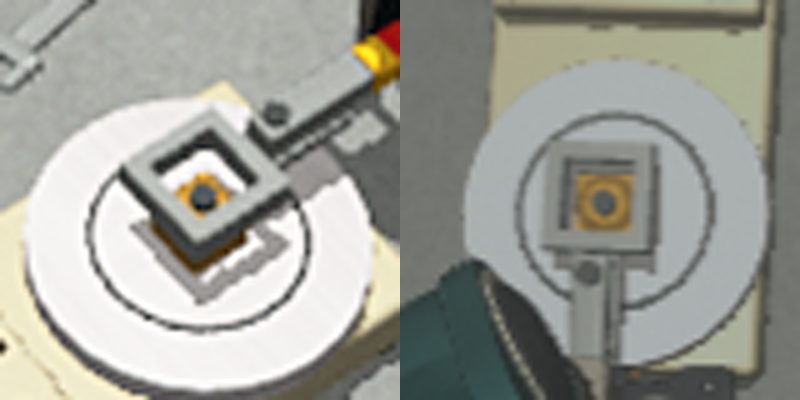

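Run:
```python
from h import *
def crop(c,X):
    q=proj(c,[607,209,100]).astype(int); return ((proj(c,X)-q+40.5)*5+[400*(c=="top"),0]).round(0)
N=np.array([607.3,209.3]);O=np.array([607.6,209.4])
for c in("scene","top"):
    print(c,"nuttop",crop(c,[*N,101]))
    for sx,sy in((1,1),(1,-1),(-1,-1),(-1,1)): 
        d=Ro.from_euler("z",-.049).as_matrix()[:2,:2]@[sx,sy]
        print("outer",crop(c,[*(O+30*d),128]),"hole",crop(c,[*(O+20*d),128]), "nut",crop(c,[*(N+18*d),95]))
```

```text
scene nuttop [203. 203.]
outer [200. 243.] hole [202. 219.] nut [198. 252.]
outer [122. 162.] hole [150. 165.] nut [152. 204.]
outer [214. 105.] hole [212. 127.] nut [207. 170.]
outer [293. 182.] hole [264. 179.] nut [253. 216.]
top nuttop [606. 202.]
outer [546. 140.] hole [563. 158.] nut [578. 172.]
outer [653. 142.] hole [635. 159.] nut [641. 173.]
outer [649. 250.] hole [631. 231.] nut [638. 236.]
outer [541. 247.] hole [559. 230.] nut [575. 235.]
```

Run:
```python
from h import *
N=np.array([607.3,209.3]);O=np.array([607.6,209.4]); out=[]
for c in("scene","top"):
    im=np.load(f"h_{c}.npy"); q=proj(c,[607,209,105]).astype(int); h=26; S=15
    v=cv2.resize(im[q[1]-h:q[1]+h,q[0]-h:q[0]+h],None,fx=S,fy=S,interpolation=cv2.INTER_NEAREST)[:,:,::-1].copy()
    Rz=Ro.from_euler("z",-.049).as_matrix()[:2,:2]
    def poly(P,r,z,col):
        p=np.array([(proj(c,[*(P+Rz@[r*i,r*j]),z])-q+h+.5)*S for i,j in((1,1),(1,-1),(-1,-1),(-1,1))]); cv2.polylines(v,[p.round().astype(np.int32)],True,col,1)
    poly(O,30,128,(0,0,255));poly(O,20,128,(0,0,255));poly(N,18,95,(0,255,0));poly(O,30,110,(255,0,0))
    out.append(cv2.resize(v,(400,400),interpolation=cv2.INTER_AREA) if 0 else v[:, :])
v=np.hstack(out); v=cv2.resize(v,None,fx=800/v.shape[1],fy=800/v.shape[1],interpolation=cv2.INTER_AREA); cv2.imwrite("pics/ov.png",v)
```

```text
(no output)
```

View pics/ov.png

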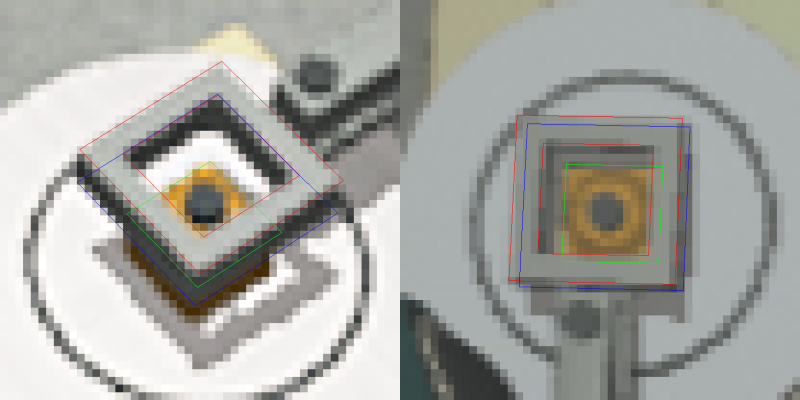

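Top-view overlay: ring outline (515–690) and nut's left edge (565) match the prediction to within about 1 mm. Descend under force watch.

```bash
cat > d.py <<'E'
from h import *
s=robot.observe(); f0=np.array(s["contact_force"]); p=np.array([475.46,215.77,112.]); 
z=108
while z>71:
    robot.servo_line([p[0],p[1],z],feed=40)
    s=robot.observe(); f=np.array(s["contact_force"])-f0
    if np.abs(f).max()>1.5 or z<76: print(z,s["tcp_pos"].round(2),f.round(1),np.round(s["wrist_torque"],2))
    if f[2]>6: print("stop"); break
    p[:2]+=np.clip(f[:2]*0.12,-.5,.5)*(np.linalg.norm(f[:2])>1.5)   # comply sideways
    z-= 3 if z>104 else 1.5
print(s["t"],p)
E
python3 d.py
```

```text
108 [475.14 215.61 107.58] [-1.6 -0.8 -1.1] [0.01 0.36 0.02]
75.0 [474.75 215.27  74.88] [-0.4 -0.  -1.1] [0.04 0.35 0.01]
73.5 [474.96 215.33  73.5 ] [-0.6 -0.5 -0.2] [0.05 0.29 0.04]
72.0 [475.08 215.44  72.19] [-0.9 -0.9  2.1] [-0.02  0.16 -0.03]
19.475 [474.8588564  215.29243275 112.        ]
```

Run:
```python
from h import *
robot.servo_line([474.86,215.29,71],feed=20)
s=robot.observe(); print(s["tcp_pos"],s["contact_force"],s["wrist_torque"])
grip(0.30,20); robot.hold(.3)
s=robot.observe(); print(s["tcp_pos"],s["contact_force"],s["wrist_torque"],s["grip_width"],s["t"])
im=viewer.read_camera("scene"); print(pin("wrench","scene"),pin("wrench_grip","scene"))
q=proj("scene",[560,209,80]).astype(int); save("seat",cv2.resize(im[q[1]-50:q[1]+50,q[0]-65:q[0]+65],None,fx=6,fy=6,interpolation=cv2.INTER_CUBIC),1)
```

```text
[475.07181045 215.47320015  71.89902972] [-3.22325352 -1.33064482  4.3937242 ] [-0.21880675  0.59487941 -0.05124269]
[474.87349129 215.30803322  70.94761034] [-0.50326508  0.65613934  0.49280926] [-0.01255038  0.04271108 -0.04519412] 0.2999825443321574 20.325
[(0.96, array([609.4, 206.7,  71.2]))] [(0.73, array([456.7, 214.4,  87.3]))]
```

View pics/seat.png

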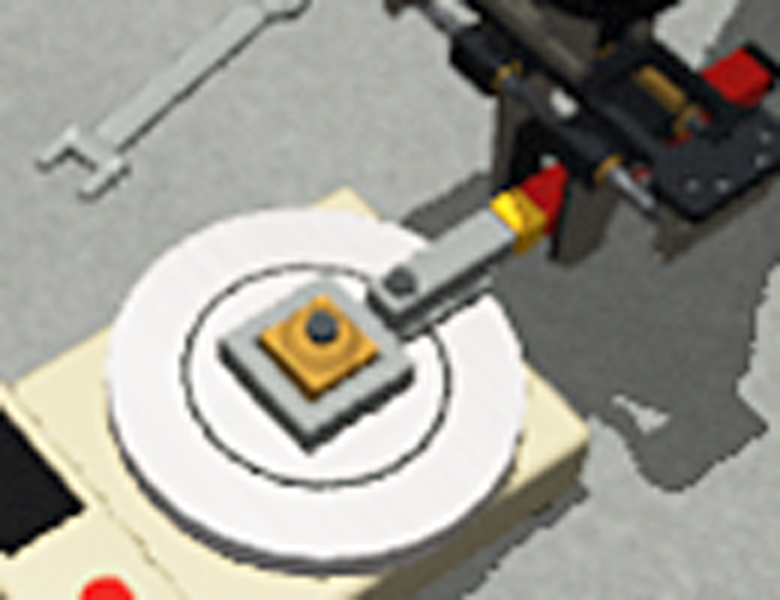

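Seated: ring lies flat on the platen, nut stands through the hole at (320,340), handle straight. Now sweep clockwise with the loosely open jaws and log the tangential force.

```bash
cat > t.py <<'E'
from h import *
N=np.array([607.,209.3]); L=132.; z=73.
robot.servo_line([474.86,215.29,z],feed=20); robot.hold(.1)
f0=np.array(robot.observe()["contact_force"])
y=-0.049; log=[]; solid=None; th=lambda p:np.arctan2(p[1]-N[1],p[0]-N[0])%(2*np.pi)
while y>-1.45:
    y-=0.02 if not solid else 0.006
    a=y+np.pi
    robot.servo_line([*(N+L*np.array([np.cos(a),np.sin(a)])),z],feed=25 if not solid else 12,rotation=ori(y))
    s=robot.observe(); p=np.array(s["tcp_pos"]); t=np.array([-np.sin(a),np.cos(a)])
    f=np.array(s["contact_force"])-f0; ft=float(f[:2]@t)   # + = against clockwise motion
    A=th(p); log.append((round(y,3),round(A-np.pi,4),round(ft,1),round(float(f[:2]@[np.cos(a),np.sin(a)]),1)))
    if solid is None and ft>6.5: solid=A
    if solid and (solid-A)*L>6.5: print("bend reached"); break
    if ft>14: print("force stop"); break
for l in log: print(*l)
print(s["t"],solid)
E
python3 t.py
```

```text
bend reached
-0.069 -0.0705 1.1 0.0
-0.089 -0.0897 0.6 -0.1
-0.109 -0.1089 1.9 0.3
-0.129 -0.1299 2.1 0.2
-0.149 -0.1514 1.9 -0.3
-0.169 -0.1718 1.5 1.0
-0.189 -0.1902 1.2 -1.3
-0.209 -0.2036 4.8 -1.2
-0.229 -0.2255 6.1 -1.9
-0.249 -0.2481 5.1 -2.3
-0.269 -0.2695 5.5 -2.4
-0.289 -0.2902 4.5 -2.7
-0.309 -0.3101 3.6 -2.9
-0.329 -0.3298 4.2 -3.2
-0.349 -0.3489 4.3 -3.2
-0.369 -0.3687 4.6 -3.1
-0.389 -0.3886 4.7 -3.0
-0.409 -0.4084 4.1 -3.5
-0.429 -0.4284 4.5 -2.8
-0.449 -0.448 3.8 -3.9
-0.469 -0.4678 5.0 -3.6
-0.489 -0.4874 5.1 -3.0
-0.509 -0.507 5.0 -3.9
-0.529 -0.5265 4.6 -3.3
-0.549 -0.5461 5.0 -3.5
-0.569 -0.5656 4.4 -4.0
-0.589 -0.5854 4.2 -4.4
-0.609 -0.6048 3.8 -4.7
-0.629 -0.6244 4.1 -3.1
-0.649 -0.6439 4.3 -3.1
-0.669 -0.6635 4.3 -3.9
-0.689 -0.6832 4.8 -3.7
-0.709 -0.703 4.4 -4.2
-0.729 -0.7224 5.5 -3.6
-0.749 -0.7421 5.0 -3.1
-0.769 -0.7618 4.7 -3.4
-0.789 -0.7816 4.8 -4.4
-0.809 -0.8011 4.7 -3.7
-0.829 -0.8206 4.3 -4.1
-0.849 -0.8403 4.5 -3.1
-0.869 -0.8598 4.2 -4.7
-0.889 -0.8795 5.4 -3.9
-0.909 -0.899 4.5 -4.0
-0.929 -0.9135 6.2 -3.8
-0.949 -0.9317 6.3 -4.4
-0.969 -0.9509 7.5 -3.8
-0.975 -0.9545 7.7 -3.7
-0.981 -0.96 8.8 -3.8
-0.987 -0.9654 7.5 -4.6
-0.993 -0.9715 7.9 -3.3
-0.999 -0.9769 8.1 -3.8
-1.005 -0.982 7.3 -3.8
-1.011 -0.9873 8.0 -4.0
-1.017 -0.9927 8.9 -3.7
-1.023 -0.998 8.4 -3.6
-1.029 -1.0037 9.4 -4.1
35.225 2.1907382073777844
```

Force rose from ~4.5 N (running) to 8–9 N (plateau), so the joint has given. Open, lift off and measure the bend before anything else.

```bash
cat > m.py <<'E'
from h import *
import pickle
s=robot.observe(); p=np.array(s["tcp_pos"]); 
grip(0.6); robot.servo_line([p[0],p[1],170],feed=120)
y=-1.0; d=np.array([np.cos(y),np.sin(y)])
c=np.array([607.,209.3])-48*d      # same hand-to-nut offset as when the nut was first measured
robot.movep([*c,200],ori(y)); robot.hold(.2)
I=info("wrist"); im=viewer.read_camera("wrist"); pickle.dump((im,I),open("m.pkl","wb"))
print(pin("wrench","wrist",I),pin("wrench_grip","wrist",I),robot.observe()["t"])
m=hue(im,172,4,150,30); m=big(m&(np.abs(np.arange(512)-256)<110))
print(np.argwhere(m).min(0),np.argwhere(m).max(0))
r,f=fit(m,I,RED,np.r_[607.,209.3,np.pi+y-.05],70); print("red fit",r,f)
q=proj(None,[607,209,90],I).astype(int); x0,y0=max(q[0]-60,0),max(q[1]-80,0)
v=cv2.resize(im[y0:y0+115,x0:x0+120],None,fx=5,fy=5,interpolation=cv2.INTER_NEAREST); print(x0,y0); save("bent",v,1)
E
python3 m.py
```

```text
[(0.97, array([606. , 206.9,  66.8]))] [(0.56, array([522.9, 331.3,  84.7]))] 37.5583
[  0 238] [115 264]
red fit [601.00330921 206.8575535    2.11025498] 0.037268533465343694
190 150
```

View pics/bent.png

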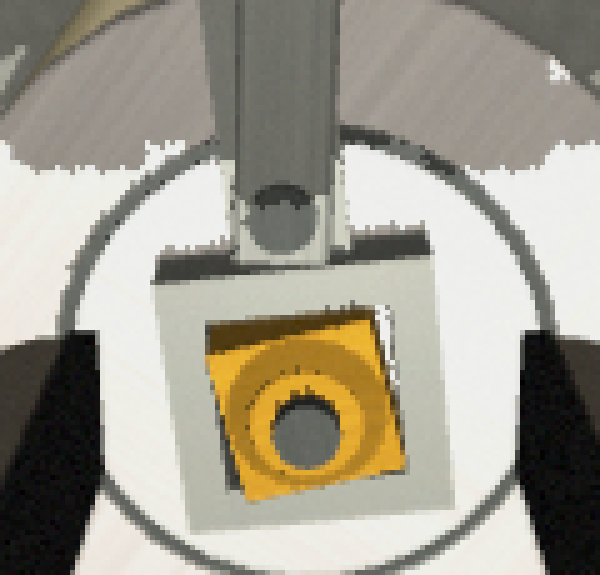

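The picture shows the ring on the nut, turned relative to the handle: ring top corners at about (152,285), (432,258), (455,508), (190,532), handle pointing straight up, so visibly bent. Compute the angle.

Run:
```python
from h import *
import pickle
im,I=pickle.load(open("m.pkl","rb"))
C=[ray(None,np.array(c)/5-.5+[190,150],88,I) for c in((152,285),(432,258),(455,508),(190,532))]
C=np.array(C)[:,:2]; print(C.round(1),"centre",C.mean(0))
for i,j,o in((3,0,0),(2,1,0),(0,1,0),(3,2,0)):
    d=C[j]-C[i]; a=np.arctan2(d[1],d[0]); print(round(np.linalg.norm(d),1),round(a,3),"head yaw",[round((a+k*np.pi/2)%(2*np.pi),3) for k in(0,1,3)])
# red handle direction from visible mask edges at z=98 (centre line)
m=big(hue(im,172,4,150,30)&(np.abs(np.arange(512)-256)<110))
for side in(0,-1):
    P=np.array([ray(None,[np.where(m[r])[0][side]+(-.5 if side==0 else .5),r],98,I)[:2] for r in range(10,105)])
    v=cv2.fitLine(P.astype(np.float32),cv2.DIST_HUBER,0,.01,.01).ravel(); print("edge",side,v, np.arctan2(v[1],v[0])%np.pi)
```

```text
[[564.8 213.4]
 [611.4 250.8]
 [649.1 204.7]
 [602.4 167.4]] centre [606.9415122 209.0826772]
59.5 2.255 head yaw [np.float64(2.255), np.float64(3.826), np.float64(0.684)]
59.5 2.256 head yaw [np.float64(2.256), np.float64(3.827), np.float64(0.685)]
59.8 0.675 head yaw [np.float64(0.675), np.float64(2.246), np.float64(5.388)]
59.8 0.675 head yaw [np.float64(0.675), np.float64(2.245), np.float64(5.387)]
edge 0 [  0.51058     -0.85983026 505.6295     345.49548   ] 2.1066556
edge -1 [ 5.1628751e-01 -8.5641533e-01  5.2097858e+02  3.6122601e+02] 2.1133065
```

Bend is 0.14 rad from the picture (0.142 from the arc travelled), which is mid-window, and the socket is centred. The gripper is clear, so I'm handing in.

Run:
```python
from h import *
p=robot.observe()["tcp_pos"]; robot.servo_line([p[0],p[1],240],feed=100)
s=robot.observe(); print(s["t"],s["contact_force"]); robot.job_done()
```

```text
38.1083 [-0.552808    0.45984002 -0.61690821]
the job is handed in; nothing more can be done
```

I tightened the nut until the wrench's joint gave, stopped at about 0.14 rad of bend, let go and handed the job in at 38.1 s. The job reports no verdict, so this rests on my own checks.

- **Seating:** I gripped the wrench 132 mm from the socket centre and lowered it over the nut. About 9 N of support force showed at touchdown, against the 30 N limit. The scene camera put the head's underside at 71 mm with the handle straight.
- **Tightening:** With the jaws opened slightly, one finger pushed the handle clockwise. The nut ran for about 0.7 rad at 4–5 N. The force then rose to a plateau of 8–9 N, and I stopped.
- **Bend:** The last close-up gave a head angle of 2.25 rad and a handle angle of 2.11 rad, so 0.14 rad of bend. The hand's travel gave 0.142 if the nut came up solid at the first force rise, or 0.08 if later; I took the picture as deciding. All of these fall within 0.07–0.20.
- **Final position:** The ring's centre measured (606.9, 209.1) mm, against my nut fit of (607.3, 209.3). The gripper is well above, with no contact force beyond sensor noise.
- **Where checks disagreed:** Before insertion the top view put the ring about 1 mm off my estimate, within calibration, and it went on smoothly. I did not measure the bystander objects again at the end; no unexpected contact forces showed at the readings I took.

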